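# Shim the rocking rivet jig

### The job

The rivet-setting jig rocks from side to side because both of its end feet hang clear of the bench. Slide the two green shims flat under it, nose first from the robot's side, one under each foot and centred on it so that the whole foot is over the shim, and leave them there so that the jig can no longer rock.

Things in the scene. Friction and masses are not known exactly. Their poses are not given: they have to be found in the camera images.
- jig: Teal rivet jig, 300 mm wide (y), C frame in the middle 149 high. Fixed; its bed rocks on a keel. Origin: on the bench under the keel; x away from the robot, z up. Round feet, 32 mm across, hang under the ears at x 0, y +120 and -120, undersides 12 mm above the bench, a bolt head over each. Ears: x -30 to 30, open below, tops 41 mm up (bolts 49). Middle bed: y within 55, from x -38, 48 high.
- rocker (a joint): Rocking of the jig's bed about the jig's x axis, rad; 0 is level, positive lifts the +y foot (0.01 rad = 1.2 mm at a foot). Range -0.1 to 0.1; weakly sprung to level, it gives under about 6 N at a foot.
- green_1: Green shim: plate 10 mm thick, 56 wide (y), from x -72 (tail) to +35 mm (nose; its last 12 mm only 5 thick). Near the tail a grip block, 30 wide (y), 14 long (x), centred at x -63, top 46 mm up; pinch it from above across y. 0.12 kg. Origin: underside, at the spot that belongs under the foot's middle; x to the nose, z up. Starts flat on the bench left or right of the jig, nose roughly away from the robot.
- green_2: The second green shim, alike in every way: plate 10 mm thick, grip block 30 mm wide centred at x -63 mm with its top 46 mm up, nose towards +x, origin on the underside at the spot that belongs under the foot's middle. Either may go under either foot. An orange (20 mm thick) and a yellow (5 mm) shim of the same outline lie about too: too thick and too thin.
Mind the look-alikes: they are no part of the job. Leave any pink look-alike of the green_2 alone.

How it is judged:
By the outcome, as a careful person would: the job done as asked, in the order asked, and still so for the second after the job is handed in, with the robot touching nothing.
It also fails if it takes over 69 s, if anything falls off the work surface, if the arm or the gripper's body presses on something with over 40 N, if the wrist force passes 120 N, or if a joint passes its speed limit or range.

### The arm

A 7-joint arm with a two-finger parallel gripper is mounted at the origin on the work surface. World frame = base frame: x ahead of the robot, y to its left, z up, the work surface at z = 0. Lengths are in mm, angles in rad, forces in N, time in s.
With the tool pointing down it reaches from about 400 to 875 mm from the base axis. Payload 4.4 kg.
Tool frame: the origin (TCP) lies between the finger pads; the fingertips stand ctrl.tcp_to_tips ahead of it and the grasp point (between the pads) lies 8 mm behind it (ctrl.tcp_to_tips is the distance from the TCP to the fingertips, in mm); z points along the fingers, y is the direction in which the jaws open and shut (so a half turn about z gives the same grasp; the last joint's range is limited). The gripper opens to 85 mm and grips with 20 to 120 N. Pads are 22 mm wide; open, the fingers measure 114 mm over their backs; the gripper's body (76 mm by 85 mm) begins 54 mm behind the grasp point. The pads swing forward as they close: fully open they stand 13 mm farther back than shut.
Start: joints at [1.223, 0.628, 0.038, 1.517, -0.027, 0.996, -0.02], TCP at [180.782, -624.368, 242.313] pointing down, gripper open.
Joint ranges: [-3.06, 3.06], [-0.37, 2.12], [-1.25, 1.32], [0.18, 2.47], [-1.1, 4.24], [0.23, 1.98], [-2.94, 2.94]. Speed limits (rad/s): [2.57, 2.57, 3.14, 3.14, 3.14, 3.14, 3.14].

### API

Orientations are given as [roll, pitch, yaw] about the fixed x, y, z axes, in that order (R = Rz(yaw) Ry(pitch) Rx(roll)).
In Python, from cell import ctrl gives the robot as it stands.
- The arm moves only by the tool send_rows, never from a script. Its argument "rows" is a list of rows, each an object of numbers: "x", "y", "z": the shift along the world's x, y, z in cm; "roll": the turn about the world's z in degrees; "claw": the closure, from 0 (fully open) to 1 (shut). A call has 1 to 5 rows; each row is the pose to reach, as a shift and turn from the pose commanded when the call began; what a row does not reach only later rows make up. A row lasts 1/12 s, in which the tool goes at most 41.7 mm and 7.16 degrees, less where a joint would pass 70% of its speed; a pose out of reach is approached as far as the arm can. A call with a gripper value outside its range is refused whole. The fingers move at their own pace and stop on an object; the grip force is fixed at half the most. Time passes only in rows, so rows that repeat a pose let the fingers close. It gives the time, the measured TCP pose, the force and the opening at its end, in the units of the state.
- ctrl.read_state(): the state, without advancing time (a new reading comes with each control period).
- ctrl.get_image(name): name is "scene" or "top" or "wrist"; returns (picture, depth): 480x640x3 uint8, blue, green, red; 480x640 float32, mm along the optical axis (not along the pixel's ray), 0 where there is no reading.
- ctrl.get_calibration(name): a dict with "intrinsics" (3x3 intrinsics, pixels), "dist_coeffs" ([k1, k2, p1, p2, k3] as OpenCV has them; the pictures are not rectified), "T" (4x4, takes a point from camera to world coordinates). Camera axes: x right, y down, z forward; pixel columns grow to the right and rows downward; lengths in mm; the calibration is good to about 2 mm. A picture is of the moment at which its call begins: read the wrist's pose just before it. get_calibration takes no time and is no camera call; for the wrist camera it gives the pose at the moment of the call.
- ctrl.finish_job(): hands the job in, once; it reports no verdict.
Trained networks look in the newest picture that a camera, given by its name, has taken for a name from the list of things; names that differ only in an ending like _2 or _b are one class to them, and where a whole thing is asked for, a point or a joint stands for the part that bears it (a point fixed in the world has none). Each returns a list of dicts, best first, with "confidence" (0 to 1); they miss things now and then, are a little off and sometimes report something else, mostly with a low value. They report only what shows in the picture. A call takes as long as a camera call. They do not tell look-alikes from the thing itself.
- ctrl.recognise(camera, query): "uv" ([column, row] in pixels, amid what is visible of it).
- ctrl.regions_of(camera, query): "region" (480x640 bool, what is visible of it) and "uv" ([column, row] in pixels, amid what is visible of it).
- ctrl.place_of(camera, query): "uv" ([column, row] in pixels: a listed point, or the origin of a listed thing).
The state is a dict: "clock": time; "qpos": joint angles; "qd": joint speeds; "tau": joint torques, N m; "eef_pos": TCP position; "tool_rot": TCP orientation; "force": force on the tool from outside, world axes, zero at the start; "torque": the same for the moment, N m; "width": finger opening in mm.
Only numpy, scipy, OpenCV 4.12 (cv2) and the standard library are available. Lean on these libraries where they do the work, as an engineer would, in place of code of your own. Each camera call takes 0.05 s, during which the arm holds its last target. There are 200 camera calls.

## Working session

There is one attempt and no reset: what is moved stays moved. The work goes in short steps, Python scripts to look and compute and a tool call to move; the robot and the scene stay as the last step left them, time stands still between calls to the robot, and variables do not carry over. Pictures are saved under pics/ and viewed, on a budget of 10 in all, crops included, one or two more only if the job needs it, and the job is handed in when it is done.

Besides the shell and the picture viewer there is one more tool, called after "Call:" as a command line: name --argument value ..., lists and objects as JSON in quotes. send_rows: Moves the arm, as the interface text tells. Its arguments: {"type":"object","properties":{"rows":{"type":"array"}},"required":["rows"]}

```bash
mkdir -p pics; ls; python3 - <<'E'
from cell import ctrl
import cv2,numpy as np
s=ctrl.read_state();print(s['clock'],s['eef_pos'],s['tool_rot'],s['width'],getattr(ctrl,'tcp_to_tips',None))
for n in('scene','top'):
    im,d=ctrl.get_image(n);np.savez(f'{n}.npz',im=im,d=d);cv2.imwrite(f'pics/{n}.png',im)
    c=ctrl.get_calibration(n);print(n,np.round(c['T'],2).tolist(),np.round(c['intrinsics'],1).tolist())
    for q in('jig','green_1'):
        print(q,[(np.round(r['uv']),round(r['confidence'],2)) for r in ctrl.place_of(n,q)])
E
```

```text
pics
0.0 [ 180.61496517 -623.7794254   241.38599099] [-3.13971248e+00  3.83945179e-05  2.81830339e-01] 85.45189867960877 11.0
scene [[0.74, 0.57, -0.35, 1018.06], [0.67, -0.63, 0.39, -593.4], [0.0, -0.53, -0.85, 1191.22], [0.0, 0.0, 0.0, 1.0]] [[567.7, 0.0, 320.3], [0.0, 567.7, 239.7], [0.0, 0.0, 1.0]]
jig [(array([360., 245.]), 0.87)]
green_1 [(array([381., 142.]), 0.88), (array([173., 343.]), 0.74), (array([270., 351.]), 0.7), (array([223., 397.]), 0.65)]
top [[0.01, -0.99, 0.15, 338.0], [-1.0, -0.01, -0.01, -79.43], [0.01, -0.15, -0.99, 1276.8], [0.0, 0.0, 0.0, 1.0]] [[561.8, 0.0, 326.8], [0.0, 561.8, 249.1], [0.0, 0.0, 1.0]]
jig [(array([283., 219.]), 0.67)]
green_1 [(array([495., 282.]), 0.74), (array([493., 210.]), 0.69), (array([432., 212.]), 0.61)]
```

View pics/scene.png

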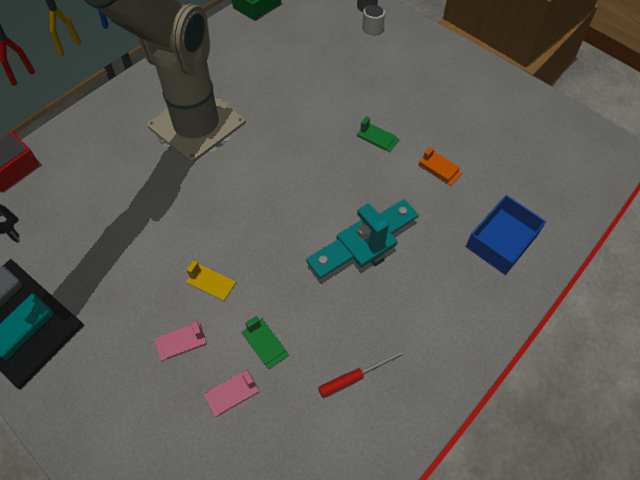

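View pics/top.png

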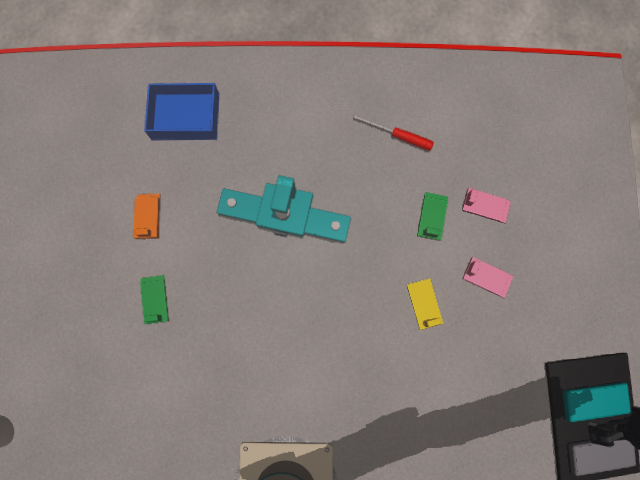

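The scene and top pictures show two greens, at top (154,300) and (433,216). The look-alikes are pink at (487,205) and (488,277), orange at (147,216) and yellow at (424,304). The jig is at (284,215), turned slightly, with bolts at (231,202) and (336,225). I'll take the two greens and measure them now.

```bash
cat > h.py <<'E'
from cell import ctrl
import cv2,numpy as np
def cloud(n,im,d,c=None):
    c=c or ctrl.get_calibration(n);K=np.array(c['intrinsics'],float);D=np.array(c['dist_coeffs'],float);T=np.array(c['T'])
    v,u=np.mgrid[0:480,0:640];p=cv2.undistortPoints(np.stack([u,v],-1).reshape(-1,1,2).astype(float),K,D).reshape(480,640,2)
    P=np.dstack([p[...,0]*d,p[...,1]*d,d]);W=P@T[:3,:3].T+T[:3,3];W[d<=0]=np.nan;return W
def mask(im,lo,hi):
    h=cv2.cvtColor(im,cv2.COLOR_BGR2HSV);return (h[...,0]>=lo)&(h[...,0]<=hi)&(h[...,1]>120)&(h[...,2]>40)
def shim(P):
    # points Nx3 world -> origin xy, yaw from plate and block
    pl=P[(P[:,2]>2)&(P[:,2]<16)];bl=P[P[:,2]>38]
    (c,wh,a)=cv2.minAreaRect(pl[:,:2].astype(np.float32))
    box=cv2.boxPoints((c,wh,a));e=[box[1]-box[0],box[2]-box[1]];e=max(e,key=np.linalg.norm);e=e/np.linalg.norm(e)
    b=bl[:,:2].mean(0);c=np.array(c)
    if e@(c-b)<0:e=-e
    return c+18.5*e,np.degrees(np.arctan2(e[1],e[0])),np.round(wh,1),b,np.median(pl[:,2]),np.median(bl[:,2]),c+18.5*e-63*e
E
cat > m.py <<'E'
from h import *
for n in('top','scene'):
    z=np.load(n+'.npz');im,d=z['im'],z['d'];W=cloud(n,im,d)
    k,lab,st,ce=cv2.connectedComponentsWithStats(mask(im,50,75).astype(np.uint8))
    for i in range(1,k):
        if 300<st[i,4]<4000:
            P=W[lab==i];P=P[~np.isnan(P[:,0])]
            if abs(np.median(P[:,2])-10)>12: continue
            print(n,'green',ce[i].round(),st[i,4],*[np.round(x,1) for x in shim(P)])
    k,lab,st,ce=cv2.connectedComponentsWithStats(mask(im,80,98).astype(np.uint8))
    for i in range(1,k):
        if st[i,4]>500:
            P=W[lab==i];P=P[~np.isnan(P[:,0])];P=P[(P[:,2]>35)&(P[:,2]<54)]
            if len(P)<200: continue
            r=cv2.minAreaRect(P[:,:2].astype(np.float32))
            print(n,'teal',ce[i].round(),st[i,4],P[:,:2].mean(0),r)
            bx=cv2.boundingRect((lab==i).astype(np.uint8));x,y,w,h=bx
            g=((im.max(2).astype(int)-im.min(2))<40)&(im.max(2)>110);m=np.zeros_like(g);m[y:y+h,x:x+w]=1
            kk,l2,s2,c2=cv2.connectedComponentsWithStats((g&m).astype(np.uint8))
            for j in range(1,kk):
                if 25<s2[j,4]<300:
                    p=np.nanmedian(W[l2==j],0)
                    if p[2]>35:print('  bolt?',c2[j].round(1),s2[j,4],np.nanmean(W[l2==j],0).round(1))
E
python3 m.py
```

```text
top green [433. 215.] 954 [ 634.6 -336. ] -10.5 [ 54.6 106.3] [ 572.6 -325.7] 10.3 46.5 [ 572.6 -324.5]
top green [154. 299.] 1048 [433.4 308.8] 9.9 [105.5  55.4] [371.5 299.4] 10.0 45.9 [371.3 298. ]
top teal [284. 211.] 3979 [609.15096104   8.36463221] ((619.0048217773438, 9.267913818359375), (298.00518798828125, 99.00886535644531), 78.45330810546875)
  bolt? [231.1 202. ] 61 [633.5 128.5  48.8]
  bolt? [335.1 225.2] 66 [ 582.9 -105.5   48.9]
top teal [596. 402.] 2110 [ 190.96178525 -691.63200054] ((190.23617553710938, -697.5478515625), (71.18033599853516, 154.41311645507812), 5.607545852661133)
scene green [377. 135.] 650 [437.  310.2] 8.2 [105.3  62.6] [377.1 297.6] 9.6 45.2 [374.7 301.2]
scene green [264. 342.] 1192 [ 637.3 -335.6] -11.3 [ 56.2 106.8] [ 576.7 -324.8] 9.8 45.8 [ 575.5 -323.2]
scene teal [363. 239.] 3332 [616.90529122  -6.79998113] ((623.20703125, 9.334518432617188), (299.6473083496094, 100.95993041992188), 77.52818298339844)
  bolt? [402.6 209.5] 39 [636.3 130.5  50.4]
  bolt? [322.6 258.8] 47 [ 584.5 -104.2   48.7]
scene teal [ 22. 324.] 1779 [ 198.55220545 -687.19894005] ((192.1944122314453, -696.0988159179688), (75.26858520507812, 148.3031005859375), 5.901437759399414)
```

Jig centre is about (609,12) with yaw -12.2° (bolts 240 mm apart, as they should be). The feet are L (634.5,129) and R (584,-105). Greens: B origin (636,-336) yaw -11°, A origin (435,309.5) yaw 9°. I'll go for B first.

Call:
send_rows --rows '[{"x": 3.2,"y": 2.4,"roll": -6},{"x": 6.4,"y": 4.8,"roll": -12},{"x": 9.6,"y": 7.2,"roll": -18},{"x": 12.8,"y": 9.6,"roll": -24},{"x": 16,"y": 12,"roll": -27}]'

```text
$.rows[0]: bad value
```

Call:
send_rows --rows '[{"x": 3.2,"y": 2.4},{"x": 6.4,"y": 4.8},{"x": 9.6,"y": 7.2},{"x": 12.8,"y": 9.6},{"x": 16,"y": 12}]'

```text
$.rows[0]: bad value
```

Call:
send_rows --rows '[{"x": 3.5,"y": 2.8},{"x": 5.0,"y": 6.0},{"x": 5.0,"y": 6.0,"z": -3},{"x": 5.0,"y": 6.0,"z": -6},{"x": 5.0,"y": 6.0,"z": -6}]'

```text
$.rows[0]: bad value
```

```bash
cat > w.py <<'E'
from h import *
import sys
lo,hi=50,75
s=ctrl.read_state();im,d=ctrl.get_image('wrist');c=ctrl.get_calibration('wrist');cv2.imwrite(f'pics/{sys.argv[1]}.png',im)
print(s['clock'],s['eef_pos'].round(1),np.degrees(s['tool_rot']).round(2),s['force'].round(1),round(s['width'],1))
W=cloud('wrist',im,d,c);k,lab,st,ce=cv2.connectedComponentsWithStats(mask(im,lo,hi).astype(np.uint8))
for i in range(1,k):
    if st[i,4]>1500:
        P=W[lab==i];P=P[~np.isnan(P[:,0])];print(ce[i].round(),st[i,4],st[i,:4],*[np.round(x,1) for x in shim(P)])
E
python3 w.py w1
```

```text
0.3 [ 180.7 -624.2  242. ] [-179.97   -0.     16.15] [ 0.5 -0.8  0.3] 85.3
```

All keys are needed in each row.

Call:
send_rows --rows '[{"x": 3.2,"y": 2.4,"z": 0,"roll": -6,"claw": 0},{"x": 6.4,"y": 4.8,"z": 0,"roll": -12,"claw": 0},{"x": 9.6,"y": 7.2,"z": 0,"roll": -18,"claw": 0},{"x": 12.8,"y": 9.6,"z": 0,"roll": -24,"claw": 0},{"x": 16,"y": 12,"z": 0,"roll": -27,"claw": 0}]'

```text
clock: 0.77
eef_pos: [342.1, -503.1, 242.4]
tool_rot: [3.142, -0.0, -0.195]
force: [1.0, -0.7, 0.1]
width: 85.2
```

Call:
send_rows --rows '[{"x": 3.2,"y": 2.4,"z": 0,"roll": 0,"claw": 0},{"x": 6.4,"y": 4.8,"z": 0,"roll": 0,"claw": 0},{"x": 9.6,"y": 7.2,"z": 0,"roll": 0,"claw": 0},{"x": 12.8,"y": 9.6,"z": 0,"roll": 0,"claw": 0},{"x": 16,"y": 12,"z": 0,"roll": 0,"claw": 0}]'

```text
clock: 1.18
eef_pos: [502.2, -382.9, 242.5]
tool_rot: [3.142, -0.0, -0.189]
force: [0.3, -1.7, -0.2]
width: 85.1
```

Call:
send_rows --rows '[{"x": 3.5,"y": 2.8,"z": 0,"roll": 0,"claw": 0},{"x": 7.0,"y": 5.8,"z": -1,"roll": 0,"claw": 0},{"x": 7.0,"y": 5.8,"z": -4,"roll": 0,"claw": 0},{"x": 7.0,"y": 5.8,"z": -6,"roll": 0,"claw": 0},{"x": 7.0,"y": 5.8,"z": -6,"roll": 0,"claw": 0}]'

```text
clock: 1.6
eef_pos: [569.2, -323.0, 177.6]
tool_rot: [-3.138, 0.008, -0.186]
force: [-1.1, 0.3, -0.0]
width: 85.3
```

```bash
python3 w.py w1
```

```text
1.6 [ 569.2 -323.   177.6] [-179.82    0.47  -10.68] [-1.1  0.3 -0. ] 85.3
[313. 163.] 8045 [280  93  69 139] [ 636.5 -338.5] -10.8 [ 55.1 104.7] [ 576.  -326.7] 13.0 48.8 [ 574.6 -326.7]
```

View pics/w1.png

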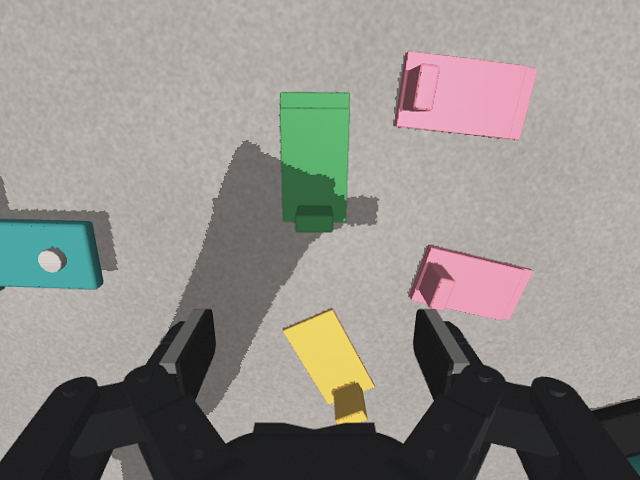

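The close view confirms the solid green shim at (313,163) with its block at (314,218). The pinks are at (465,95) and (470,283), and yellow is at (328,360). Descending.

Call:
send_rows --rows '[{"x": 0.5,"y": -0.2,"z": -4,"roll": 0,"claw": 0},{"x": 0.5,"y": -0.2,"z": -8,"roll": 0,"claw": 0},{"x": 0.5,"y": -0.2,"z": -11,"roll": 0,"claw": 0},{"x": 0.5,"y": -0.2,"z": -12,"roll": 0,"claw": 0},{"x": 0.5,"y": -0.2,"z": -12,"roll": 0,"claw": 0}]'

```text
clock: 2.07
eef_pos: [574.2, -328.9, 61.0]
tool_rot: [-3.141, 0.003, -0.191]
force: [0.2, 0.5, -1.0]
width: 85.0
```

Call:
send_rows --rows '[{"x": 0,"y": 0,"z": 0,"roll": 0,"claw": 0},{"x": 0,"y": 0,"z": 0,"roll": 0,"claw": 0}]'

```text
clock: 2.23
eef_pos: [577.4, -330.1, 65.3]
tool_rot: [3.14, -0.005, -0.19]
force: [-0.5, -0.0, -0.3]
width: 85.5
```

Call:
send_rows --rows '[{"x": -0.2,"y": 0.4,"z": -1,"roll": 0,"claw": 0},{"x": -0.2,"y": 0.4,"z": -2.5,"roll": 0,"claw": 0},{"x": -0.2,"y": 0.4,"z": -3.4,"roll": 0,"claw": 0},{"x": -0.2,"y": 0.4,"z": -3.4,"roll": 0,"claw": 0},{"x": -0.2,"y": 0.4,"z": -3.4,"roll": 0,"claw": 0}]'

```text
clock: 2.65
eef_pos: [573.1, -323.9, 27.1]
tool_rot: [-3.141, 0.002, -0.189]
force: [0.3, -0.1, -0.2]
width: 85.3
```

Call:
send_rows --rows '[{"x": 0,"y": 0,"z": 0,"roll": 0,"claw": 0},{"x": 0,"y": 0,"z": 0,"roll": 0,"claw": 0},{"x": 0,"y": 0,"z": 0,"roll": 0,"claw": 0}]'

```text
clock: 2.9
eef_pos: [574.1, -324.7, 28.8]
tool_rot: [3.141, -0.001, -0.19]
force: [-0.1, 0.1, 0.2]
width: 85.4
```

Call:
send_rows --rows '[{"x": 0,"y": 0,"z": 0,"roll": 0,"claw": 1},{"x": 0,"y": 0,"z": 0,"roll": 0,"claw": 1},{"x": 0,"y": 0,"z": 0,"roll": 0,"claw": 1},{"x": 0,"y": 0,"z": 0,"roll": 0,"claw": 1},{"x": 0,"y": 0,"z": 0,"roll": 0,"claw": 1}]'

```text
clock: 3.32
eef_pos: [574.0, -324.5, 28.8]
tool_rot: [3.141, -0.001, -0.189]
force: [1.2, -0.9, -0.3]
width: 29.0
```

Call:
send_rows --rows '[{"x": 0,"y": 0,"z": 0,"roll": 0,"claw": 1},{"x": 0,"y": 0,"z": 0,"roll": 0,"claw": 1},{"x": 0,"y": 0,"z": 0,"roll": 0,"claw": 1}]'

```text
clock: 3.57
eef_pos: [574.0, -324.5, 28.6]
tool_rot: [3.141, -0.001, -0.189]
force: [0.2, -0.1, 3.0]
width: 28.9
```

Call:
send_rows --rows '[{"x": 0,"y": 0,"z": 2,"roll": 0,"claw": 1},{"x": 0,"y": 0,"z": 5,"roll": 0,"claw": 1},{"x": 0,"y": 0,"z": 8,"roll": 0,"claw": 1},{"x": -1,"y": 2,"z": 8,"roll": -1.4,"claw": 1},{"x": -2.5,"y": 5,"z": 8,"roll": -1.4,"claw": 1}]'

```text
clock: 3.98
eef_pos: [550.5, -278.5, 110.4]
tool_rot: [3.137, -0.007, -0.219]
force: [1.1, -0.1, -2.5]
width: 29.0
```

Call:
send_rows --rows '[{"x": -1.5,"y": 3,"z": 0,"roll": 0,"claw": 1},{"x": -3.5,"y": 6.5,"z": 0,"roll": 0,"claw": 1},{"x": -5.2,"y": 10,"z": 0,"roll": 0,"claw": 1},{"x": -7,"y": 13.5,"z": 0,"roll": 0,"claw": 1},{"x": -8.5,"y": 16.5,"z": 0,"roll": 0,"claw": 1}]'

```text
clock: 4.4
eef_pos: [461.6, -106.9, 108.1]
tool_rot: [-3.141, 0.002, -0.213]
force: [0.3, 0.0, -1.7]
width: 29.0
```

Call:
send_rows --rows '[{"x": -1.5,"y": 3.4,"z": 0,"roll": 0,"claw": 1},{"x": -1.5,"y": 3.4,"z": -2,"roll": 0,"claw": 1},{"x": -1.5,"y": 3.4,"z": -4,"roll": 0,"claw": 1},{"x": -1.5,"y": 3.4,"z": -5,"roll": 0,"claw": 1},{"x": -1.5,"y": 3.4,"z": -5,"roll": 0,"claw": 1}]'

```text
clock: 4.82
eef_pos: [447.4, -75.2, 56.6]
tool_rot: [3.141, 0.004, -0.214]
force: [0.5, 0.4, -1.1]
width: 28.7
```

```bash
python3 w.py w2; python3 - <<'E'
from h import *
for n in('top','scene'):
    im,d=ctrl.get_image(n);np.savez(n+'.npz',im=im,d=d);cv2.imwrite(f'pics/{n}2.png',im)
E
python3 m.py
```

```text
4.8167 [447.4 -75.2  56.6] [179.98   0.22 -12.26] [ 0.5  0.4 -1.1] 28.7
[313. 208.] 31384 [244  83 137 280] [nan nan] nan [0. 0.] [487.4 -84.4] nan 39.5 [nan nan]
top green [154. 299.] 1048 [433.5 307.8] 7.0 [105.   56.7] [371.5 299.2] 9.9 45.3 [371.  300.1]
top teal [284. 211.] 3971 [609.33394003   8.24732366] ((619.5274658203125, 8.887771606445312), (297.2812805175781, 99.49360656738281), 77.68730163574219)
  bolt? [231.1 202. ] 61 [633.6 128.5  48.9]
  bolt? [335.1 225.2] 66 [ 582.8 -105.5   48.9]
top teal [596. 402.] 2111 [ 191.06134895 -691.70597252] ((189.93002319335938, -696.1227416992188), (71.69812774658203, 153.307861328125), 5.644670009613037)
scene green [377. 135.] 653 [436.9 308.7] 9.0 [107.1  61.6] [376.9 299.2] 9.4 44.5 [374.7 298.8]
scene teal [363. 239.] 3333 [616.78495371  -7.45599069] ((623.239501953125, 8.697540283203125), (298.42706298828125, 101.31060791015625), 77.15005493164062)
  bolt? [402.5 209.6] 40 [636.3 130.2  50.4]
  bolt? [322.6 258.8] 47 [ 584.7 -104.4   49.2]
scene teal [ 22. 324.] 1826 [ 198.53858381 -687.07565336] ((191.80604553222656, -695.5364990234375), (75.91867065429688, 149.9937286376953), 6.059690475463867)h.py:13: RuntimeWarning: invalid value encountered in divide
  box=cv2.boxPoints((c,wh,a));e=[box[1]-box[0],box[2]-box[1]];e=max(e,key=np.linalg.norm);e=e/np.linalg.norm(e)
  return _methods._mean(a, axis=axis, dtype=dtype,
  ret = ret.dtype.type(ret / rcount)
```

View pics/w2.png

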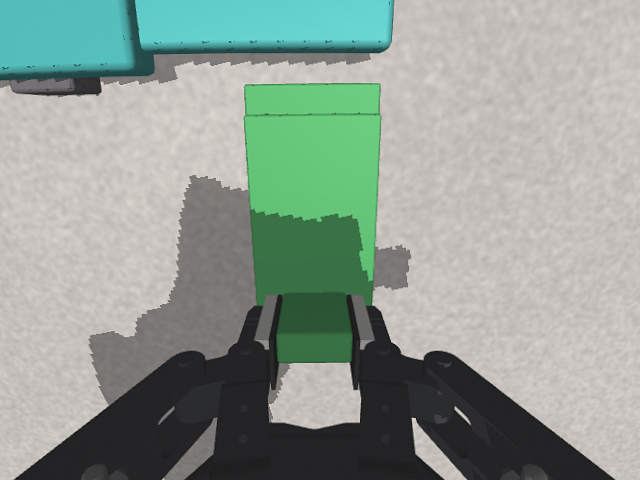

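The shim (columns 244–381) is held parallel to the ear, whose end is at column 391 and front edge at row 50. I'll measure both in the same wrist frame.

```bash
cat > r.py <<'E'
from h import *
import sys
# relative: held shim origin and jig ear edges, in jig axes (yaw=tool yaw)
yaw=float(sys.argv[1]);s=ctrl.read_state();im,d=ctrl.get_image('wrist');c=ctrl.get_calibration('wrist');W=cloud('wrist',im,d,c)
t=s['eef_pos'];print(t.round(1),np.degrees(s['tool_rot']).round(2))
a=np.radians(yaw);R=np.array([[np.cos(a),np.sin(a)],[-np.sin(a),np.cos(a)]])
def loc(P):return np.c_[(P[:,:2]-t[:2])@R.T,P[:,2]]
G=W[mask(im,50,75)];G=loc(G[~np.isnan(G[:,0])])
zp=t[2]-28.7+10
g=G[(abs(G[:,2]-zp)<7)&(G[:,0]>-5)];print('plate z',np.median(g[:,2]),'exp',zp)
r=cv2.minAreaRect(g[:,:2].astype(np.float32));print('rect',r)
q=g[(g[:,0]>20)];print('y edges',np.percentile(q[:,1],[.5,99.5]),'nose x',np.percentile(G[(G[:,2]<zp+7)&(G[:,0]>20),0],99.5))
J=W[mask(im,80,98)];J=loc(J[~np.isnan(J[:,0])]);e=J[(abs(J[:,2]-43)<6)]
print('ear top z',np.median(e[:,2]),'n',len(e))
ends=(np.percentile(e[:,1],.3) if '+' not in sys.argv else np.percentile(e[:,1],99.7));print('ear end y',ends)
o=e[abs(e[:,1]-ends)<60]
b=[np.percentile(o[abs(o[:,1]-y)<4,0],2) for y in np.linspace(ends-50 if ends>0 else ends+10,ends-10 if ends>0 else ends+50,5)]
print('front edge x across y',np.round(b,1))
E
python3 r.py -12.26
```

```text
[449.  -76.   58.6] [ 1.7998e+02 -2.0000e-02 -1.2320e+01]
plate z 40.6790768993032 exp 39.90921231868792
rect ((48.532100677490234, -0.026523590087890625), (98.83920288085938, 55.5565071105957), 0.4511699676513672)
y edges [-27.23459505  27.39407174] nose x 97.49044429573857
ear top z 41.88780073633015 n 17265
ear end y -28.348979611950163
front edge x across y [107.8 107.8 107.8 107.8 107.8]
```

Call:
send_rows --rows '[{"x": 0.02,"y": 0.1,"z": -1,"roll": 0,"claw": 1},{"x": 0.02,"y": 0.1,"z": -2,"roll": 0,"claw": 1},{"x": 0.02,"y": 0.1,"z": -2.7,"roll": 0,"claw": 1},{"x": 0.02,"y": 0.1,"z": -2.7,"roll": 0,"claw": 1},{"x": 0.02,"y": 0.1,"z": -2.7,"roll": 0,"claw": 1}]'

```text
clock: 5.43
eef_pos: [448.9, -74.5, 30.7]
tool_rot: [3.141, 0.0, -0.214]
force: [-0.6, 0.1, -1.4]
width: 29.1
```

Call:
send_rows --rows '[{"x": 0,"y": 0,"z": 0,"roll": 0,"claw": 1},{"x": 0,"y": 0,"z": 0,"roll": 0,"claw": 1},{"x": 0,"y": 0,"z": 0,"roll": 0,"claw": 1}]'

```text
clock: 5.68
eef_pos: [449.2, -74.4, 31.6]
tool_rot: [-3.141, -0.001, -0.214]
force: [0.0, -0.4, -1.9]
width: 28.8
```

Call:
send_rows --rows '[{"x": 0,"y": -0.1,"z": -0.22,"roll": 0,"claw": 1},{"x": 0,"y": -0.1,"z": -0.22,"roll": 0,"claw": 1},{"x": 0.8,"y": -0.25,"z": -0.22,"roll": 0,"claw": 1},{"x": 1.6,"y": -0.42,"z": -0.22,"roll": 0,"claw": 1},{"x": 2.4,"y": -0.59,"z": -0.22,"roll": 0,"claw": 1}]'

```text
clock: 6.1
eef_pos: [474.5, -80.6, 29.4]
tool_rot: [3.142, -0.001, -0.214]
force: [-0.8, 1.1, -1.6]
width: 28.9
```

Call:
send_rows --rows '[{"x": 0.8,"y": -0.17,"z": 0,"roll": 0,"claw": 1},{"x": 1.6,"y": -0.34,"z": 0,"roll": 0,"claw": 1},{"x": 2.4,"y": -0.52,"z": 0,"roll": 0,"claw": 1},{"x": 2.6,"y": -0.57,"z": 0,"roll": 0,"claw": 1},{"x": 2.6,"y": -0.57,"z": 0,"roll": 0,"claw": 1}]'

```text
clock: 6.52
eef_pos: [499.9, -86.1, 29.0]
tool_rot: [3.141, -0.001, -0.214]
force: [-0.2, 0.5, -1.1]
width: 29.1
```

Call:
send_rows --rows '[{"x": 0.8,"y": -0.17,"z": 0,"roll": 0,"claw": 1},{"x": 1.6,"y": -0.34,"z": 0,"roll": 0,"claw": 1},{"x": 2.3,"y": -0.5,"z": 0,"roll": 0,"claw": 1},{"x": 2.3,"y": -0.5,"z": 0,"roll": 0,"claw": 1},{"x": 2.3,"y": -0.5,"z": 0,"roll": 0,"claw": 1}]'

```text
clock: 6.93
eef_pos: [522.5, -91.1, 29.0]
tool_rot: [3.141, -0.0, -0.214]
force: [-0.8, 0.2, -1.4]
width: 29.0
```

Call:
send_rows --rows '[{"x": 0,"y": 0,"z": 0,"roll": 0,"claw": 1},{"x": 0,"y": 0,"z": 0,"roll": 0,"claw": 1},{"x": 0,"y": 0,"z": 0,"roll": 0,"claw": 1}]'

```text
clock: 7.18
eef_pos: [521.5, -90.9, 29.1]
tool_rot: [-3.141, 0.001, -0.214]
force: [0.1, -0.3, -1.5]
width: 29.1
```

```bash
python3 r.py -12.26; python3 w.py w3 2>/dev/null|head -1
```

```text
[521.5 -90.9  29.1] [-1.7999e+02  3.0000e-02 -1.2270e+01]
plate z 10.989970345110876 exp 10.39133513725341
rect ((48.25483322143555, -0.23097991943359375), (98.73356628417969, 55.360530853271484), 0.40910598635673523)
y edges [-27.24689726  27.07496394] nose x 97.54462108477401
ear top z 41.667239703475005 n 56039
ear end y -29.246805912396443
front edge x across y [36.3 35.9 35.4 36.1 36.3]
7.2333 [521.6 -90.9  29.1] [-1.800e+02  2.000e-02 -1.226e+01] [-0.2 -0.2 -1.7] 29.0
```

View pics/w3.png

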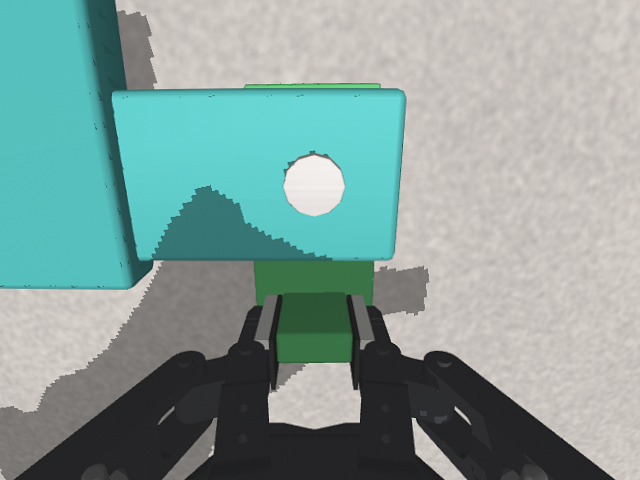

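The shim is under the right ear: the nose shows past the ear at row 86 and the bolt is at (314,184). Checking the bolt against the shim.

```bash
cat > b.py <<'E'
from h import *
import sys
s=ctrl.read_state();t=s['eef_pos'];a=np.radians(float(sys.argv[1]));R=np.array([[np.cos(a),np.sin(a)],[-np.sin(a),np.cos(a)]])
im,d=ctrl.get_image('wrist');W=cloud('wrist',im,d)
h=cv2.cvtColor(im,cv2.COLOR_BGR2HSV);m=((h[...,1]<40)&(h[...,2]>200)&(abs(W[...,2]-50)<7)).astype(np.uint8)
k,l,st,ce=cv2.connectedComponentsWithStats(m)
for i in range(1,k):
    if st[i,4]>400:
        P=W[l==i];(c,r)=cv2.minEnclosingCircle(((P[:,:2]-t[:2])@R.T).astype(np.float32));print(ce[i].round(),st[i,4],'bolt local',np.round(c,1),'r',round(r,1),'z',np.median(P[:,2]).round(1))
J=W[mask(im,80,98)];J=J[abs(J[:,2]-42)<4];L=(J[:,:2]-t[:2])@R.T;q=L[abs(L[:,1])<20]
print('ear x range',np.percentile(q[:,0],[.3,99.7]))
E
python3 b.py -12.26
```

```text
[314. 186.] 2770 bolt local [63.4 -0.4] r 9.7 z 49.5
ear x range [34.64149705 93.10510792]
```

Call:
send_rows --rows '[{"x": 0.12,"y": -0.03,"z": 0,"roll": 0,"claw": 1},{"x": 0.12,"y": -0.03,"z": 0,"roll": 0,"claw": 1},{"x": 0.12,"y": -0.03,"z": 0,"roll": 0,"claw": 0.35},{"x": 0.12,"y": -0.03,"z": 0,"roll": 0,"claw": 0.35},{"x": 0.12,"y": -0.03,"z": 0,"roll": 0,"claw": 0.35}]'

```text
clock: 7.75
eef_pos: [523.3, -91.3, 29.2]
tool_rot: [3.142, -0.0, -0.214]
force: [-0.3, -0.0, -0.8]
width: 55.5
```

Call:
send_rows --rows '[{"x": 0,"y": 0,"z": 0,"roll": 0,"claw": 0.35},{"x": 0,"y": 0,"z": 1.5,"roll": 0,"claw": 0.35},{"x": 0,"y": 0,"z": 4,"roll": 0,"claw": 0.35},{"x": 0,"y": 0,"z": 8,"roll": 0,"claw": 0.35},{"x": 0,"y": 0,"z": 12,"roll": 0,"claw": 0.35}]'

```text
clock: 8.17
eef_pos: [522.1, -91.2, 149.7]
tool_rot: [3.141, 0.003, -0.214]
force: [0.8, 0.5, -0.2]
width: 56.0
```

Call:
send_rows --rows '[{"x": -3.8,"y": 0.5,"z": 2,"roll": 0,"claw": 0},{"x": -7.5,"y": 2,"z": 3,"roll": 0,"claw": 0},{"x": -9.5,"y": 5.5,"z": 3,"roll": 0,"claw": 0},{"x": -10,"y": 9.5,"z": 3,"roll": 5,"claw": 0},{"x": -10,"y": 13.5,"z": 3,"roll": 10,"claw": 0}]'

```text
clock: 8.58
eef_pos: [420.8, 44.4, 179.7]
tool_rot: [-3.141, 0.001, -0.039]
force: [1.5, -0.6, 0.7]
width: 85.7
```

Call:
send_rows --rows '[{"x": -0.5,"y": 4,"z": 0,"roll": 5,"claw": 0},{"x": -1,"y": 8,"z": 0,"roll": 10.7,"claw": 0},{"x": -2,"y": 12,"z": 0,"roll": 10.7,"claw": 0},{"x": -3,"y": 16,"z": 0,"roll": 10.7,"claw": 0},{"x": -4,"y": 20,"z": 0,"roll": 10.7,"claw": 0}]'

```text
clock: 9.0
eef_pos: [382.4, 245.6, 179.3]
tool_rot: [-3.141, -0.0, 0.147]
force: [0.2, 0.1, 0.8]
width: 85.5
```

Call:
send_rows --rows '[{"x": -0.9,"y": 4,"z": 0,"roll": 0,"claw": 0},{"x": -0.9,"y": 5.5,"z": 0,"roll": 0,"claw": 0},{"x": -0.9,"y": 5.5,"z": 0,"roll": 0,"claw": 0},{"x": -0.9,"y": 5.5,"z": 0,"roll": 0,"claw": 0},{"x": -0.9,"y": 5.5,"z": 0,"roll": 0,"claw": 0}]'

```text
clock: 9.42
eef_pos: [374.3, 297.3, 179.1]
tool_rot: [3.141, 0.0, 0.146]
force: [0.5, -0.9, -0.1]
width: 85.4
```

```bash
python3 w.py w4; python3 - <<'E'
from h import *
for n in('top','scene'):
    im,d=ctrl.get_image(n);np.savez(n+'.npz',im=im,d=d);cv2.imwrite(f'pics/{n}3.png',im)
E
python3 m.py 2>/dev/null
```

```text
9.4167 [374.3 297.3 179.1] [1.7995e+02 1.0000e-02 8.3600e+00] [ 0.5 -0.9 -0.1] 85.4
[307. 170.] 8063 [274 102  68 137] [435.1 310.1] 8.9 [105.8  54.9] [374.2 300.8] 10.5 46.4 [372.8 300.4]
top green [330. 248.] 374 [538.8 -77.2] 78.0 [53.2 42.2] [522.2 -92.6] 10.2 46.6 [ 525.7 -138.8]
top green [155. 292.] 653 [434.2 308.7] 9.1 [104.   54.3] [393.6 222.6] 9.5 234.9 [372.  298.7]
top teal [284. 211.] 4001 [608.96329132   7.87393232] ((619.5657348632812, 9.187301635742188), (297.91961669921875, 100.08151245117188), 77.61006164550781)
  bolt? [231.1 202. ] 61 [633.5 128.5  49.4]
  bolt? [335.1 225.2] 66 [ 583.  -105.6   48.5]
top teal [596. 402.] 2113 [ 190.81058292 -691.65809791] ((189.77029418945312, -696.1419067382812), (71.92035675048828, 152.8476104736328), 5.4342522621154785)
scene green [377. 135.] 660 [435.1 310.1] 9.0 [109.   62.4] [377.  297.4] 9.6 45.6 [372.9 300.2]
scene green [315. 259.] 476 [ 586.8 -105. ] -12.1 [ 56.2 106.1] [526.5 -92.9] 8.6 44.9 [525.2 -91.8]
scene teal [363. 239.] 3342 [616.55150427  -7.98030831] ((623.1967163085938, 9.31451416015625), (299.77374267578125, 101.16852569580078), 77.2266845703125)
  bolt? [402.4 209.6] 39 [635.9 130.5  49.9]
  bolt? [322.6 258.8] 46 [ 584.7 -104.3   49.3]
scene teal [ 22. 324.] 1793 [ 198.49281542 -686.69456022] ((191.579345703125, -695.3839111328125), (74.60163879394531, 148.6741485595703), 5.202905178070068)
```

View pics/w4.png

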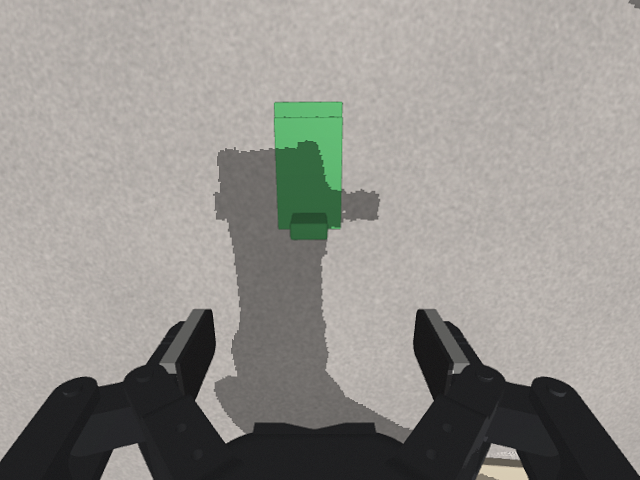

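The second green is at (307,170), with its block at (309,226). Shim B sits within about 2 mm under the right bolt. Descending onto A.

Call:
send_rows --rows '[{"x": -0.1,"y": 0.3,"z": -4,"roll": 0.5,"claw": 0},{"x": -0.1,"y": 0.3,"z": -8,"roll": 0.5,"claw": 0},{"x": -0.1,"y": 0.3,"z": -11,"roll": 0.5,"claw": 0},{"x": -0.1,"y": 0.3,"z": -12,"roll": 0.5,"claw": 0},{"x": -0.1,"y": 0.3,"z": -12,"roll": 0.5,"claw": 0}]'

```text
clock: 9.98
eef_pos: [372.5, 299.8, 57.4]
tool_rot: [3.139, 0.004, 0.154]
force: [0.4, -0.3, 0.2]
width: 85.4
```

Call:
send_rows --rows '[{"x": 0,"y": 0,"z": 0,"roll": 0,"claw": 0},{"x": 0,"y": 0,"z": 0,"roll": 0,"claw": 0},{"x": 0,"y": 0,"z": 0,"roll": 0,"claw": 0}]'

```text
clock: 10.23
eef_pos: [374.3, 302.4, 60.8]
tool_rot: [-3.14, -0.003, 0.156]
force: [-0.7, 0.2, -1.4]
width: 85.6
```

Call:
send_rows --rows '[{"x": -0.1,"y": -0.1,"z": -1,"roll": 0,"claw": 0},{"x": -0.1,"y": -0.1,"z": -2,"roll": 0,"claw": 0},{"x": -0.1,"y": -0.1,"z": -3,"roll": 0,"claw": 0},{"x": -0.1,"y": -0.1,"z": -3,"roll": 0,"claw": 0},{"x": -0.1,"y": -0.1,"z": -3,"roll": 0,"claw": 0}]'

```text
clock: 10.65
eef_pos: [372.0, 300.6, 28.8]
tool_rot: [3.141, 0.001, 0.156]
force: [0.6, -0.2, -0.2]
width: 85.3
```

Call:
send_rows --rows '[{"x": 0,"y": 0,"z": 0,"roll": 0,"claw": 0},{"x": 0,"y": 0,"z": 0,"roll": 0,"claw": 0},{"x": 0,"y": 0,"z": 0,"roll": 0,"claw": 0}]'

```text
clock: 10.9
eef_pos: [372.4, 300.9, 29.4]
tool_rot: [-3.141, -0.001, 0.156]
force: [0.3, 0.3, 0.1]
width: 85.1
```

Call:
send_rows --rows '[{"x": 0.05,"y": -0.05,"z": 0,"roll": 0,"claw": 1},{"x": 0.05,"y": -0.05,"z": 0,"roll": 0,"claw": 1},{"x": 0.05,"y": -0.05,"z": 0,"roll": 0,"claw": 1},{"x": 0.05,"y": -0.05,"z": 0,"roll": 0,"claw": 1},{"x": 0.05,"y": -0.05,"z": 0,"roll": 0,"claw": 1}]'

```text
clock: 11.32
eef_pos: [372.7, 300.3, 29.4]
tool_rot: [-3.141, -0.0, 0.156]
force: [-0.1, 0.1, 4.0]
width: 28.8
```

Call:
send_rows --rows '[{"x": 0,"y": 0,"z": 0,"roll": 0,"claw": 1},{"x": 0,"y": 0,"z": 0,"roll": 0,"claw": 1},{"x": 0,"y": 0,"z": 0,"roll": 0,"claw": 1}]'

```text
clock: 11.57
eef_pos: [372.7, 300.3, 29.4]
tool_rot: [-3.141, -0.0, 0.156]
force: [-0.9, -0.4, 5.1]
width: 29.1
```

Call:
send_rows --rows '[{"x": 0,"y": 0,"z": 2,"roll": 0,"claw": 1},{"x": 0,"y": 0,"z": 5,"roll": 0,"claw": 1},{"x": 0,"y": 0,"z": 8,"roll": -4,"claw": 1},{"x": 2,"y": -2.2,"z": 8,"roll": -9,"claw": 1},{"x": 4.5,"y": -5,"z": 8,"roll": -14,"claw": 1}]'

```text
clock: 11.98
eef_pos: [416.3, 254.2, 110.2]
tool_rot: [-3.138, -0.0, -0.083]
force: [0.8, 0.6, -0.8]
width: 29.2
```

Call:
send_rows --rows '[{"x": 2.5,"y": -2.8,"z": 0,"roll": -4,"claw": 1},{"x": 5,"y": -5.6,"z": 0,"roll": -7.2,"claw": 1},{"x": 7.5,"y": -8.4,"z": 0,"roll": -7.2,"claw": 1},{"x": 8.2,"y": -9.2,"z": -2,"roll": -7.2,"claw": 1},{"x": 8.2,"y": -9.2,"z": -4,"roll": -7.2,"claw": 1}]'

```text
clock: 12.4
eef_pos: [503.8, 154.1, 69.6]
tool_rot: [3.141, -0.006, -0.22]
force: [-0.2, 0.7, -0.3]
width: 28.7
```

Call:
send_rows --rows '[{"x": 0,"y": 0,"z": -1,"roll": 0,"claw": 1},{"x": 0,"y": 0,"z": -1,"roll": 0,"claw": 1},{"x": 0,"y": 0,"z": -1,"roll": 0,"claw": 1},{"x": 0,"y": 0,"z": -1,"roll": 0,"claw": 1}]'

```text
clock: 12.73
eef_pos: [499.6, 158.9, 59.6]
tool_rot: [-3.141, -0.0, -0.213]
force: [0.3, 0.3, -0.8]
width: 28.6
```

```bash
python3 r.py -12.26 +
```

```text
[499.6 158.9  59.6] [-1.7998e+02 -2.0000e-02 -1.2180e+01]
plate z 40.806720401057476 exp 40.896803252317454
rect ((48.340335845947266, 0.15008163452148438), (99.61276245117188, 55.53749084472656), 0.6615213751792908)
y edges [-26.96982845  27.70636815] nose x 97.67236891731798
ear top z 41.88868637442464 n 17170
ear end y 29.21978210487811
front edge x across y [108.4 108.3 108.3 108.3 108.3]
```

Call:
send_rows --rows '[{"x": 0,"y": -0.1,"z": -1,"roll": 0,"claw": 1},{"x": 0,"y": -0.1,"z": -2,"roll": 0,"claw": 1},{"x": 0,"y": -0.1,"z": -2.8,"roll": 0,"claw": 1},{"x": 0,"y": -0.1,"z": -2.8,"roll": 0,"claw": 1},{"x": 0,"y": -0.1,"z": -2.8,"roll": 0,"claw": 1}]'

```text
clock: 13.2
eef_pos: [499.2, 157.1, 30.3]
tool_rot: [3.141, 0.001, -0.214]
force: [-0.3, 0.5, -0.2]
width: 29.2
```

Call:
send_rows --rows '[{"x": 0,"y": 0,"z": 0,"roll": 0,"claw": 1},{"x": 0,"y": 0,"z": 0,"roll": 0,"claw": 1},{"x": 0,"y": 0,"z": 0,"roll": 0,"claw": 1}]'

```text
clock: 13.45
eef_pos: [499.7, 157.2, 31.1]
tool_rot: [3.141, -0.0, -0.214]
force: [-0.3, 0.6, -0.3]
width: 29.4
```

Call:
send_rows --rows '[{"x": 0,"y": 0,"z": -0.15,"roll": 0,"claw": 1},{"x": 0,"y": 0,"z": -0.15,"roll": 0,"claw": 1},{"x": 0.8,"y": -0.17,"z": -0.15,"roll": 0,"claw": 1},{"x": 1.6,"y": -0.34,"z": -0.15,"roll": 0,"claw": 1},{"x": 2.4,"y": -0.5,"z": -0.15,"roll": 0,"claw": 1}]'

```text
clock: 13.87
eef_pos: [525.3, 151.9, 29.8]
tool_rot: [-3.141, -0.002, -0.214]
force: [0.2, 0.4, -1.2]
width: 28.7
```

Call:
send_rows --rows '[{"x": 0.8,"y": -0.17,"z": 0,"roll": 0,"claw": 1},{"x": 1.6,"y": -0.34,"z": 0,"roll": 0,"claw": 1},{"x": 2.4,"y": -0.5,"z": 0,"roll": 0,"claw": 1},{"x": 2.6,"y": -0.55,"z": 0,"roll": 0,"claw": 1},{"x": 2.6,"y": -0.55,"z": 0,"roll": 0,"claw": 1}]'

```text
clock: 14.28
eef_pos: [550.7, 146.3, 29.6]
tool_rot: [3.141, -0.001, -0.214]
force: [-0.9, -0.7, -1.2]
width: 28.6
```

Call:
send_rows --rows '[{"x": 0.8,"y": -0.17,"z": 0,"roll": 0,"claw": 1},{"x": 1.6,"y": -0.34,"z": 0,"roll": 0,"claw": 1},{"x": 2.3,"y": -0.5,"z": 0,"roll": 0,"claw": 1},{"x": 2.3,"y": -0.5,"z": 0,"roll": 0,"claw": 1},{"x": 2.3,"y": -0.5,"z": 0,"roll": 0,"claw": 1}]'

```text
clock: 14.7
eef_pos: [573.1, 141.5, 29.5]
tool_rot: [3.141, -0.0, -0.214]
force: [-0.4, 0.5, -0.6]
width: 29.1
```

```bash
python3 r.py -12.26 +;python3 b.py -12.26
```

```text
[573.1 141.5  29.5] [ 1.7999e+02 -2.0000e-02 -1.2270e+01]
plate z 10.402783159649886 exp 10.77371754950509
rect ((47.70962905883789, -0.05658149719238281), (99.55033111572266, 55.33943176269531), 0.4525585174560547)
y edges [-26.56960308  27.7455707 ] nose x 97.48681579177291
ear top z 41.64125506707384 n 56613
ear end y 30.579912246359253
front edge x across y [35.1 34.7 34.1 34.5 34.9]
[308. 187.] 2742 bolt local [62.5  1.6] r 9.8 z 49.5
ear x range [33.67880427 92.48841376]
```

Call:
send_rows --rows '[{"x": 0.05,"y": 0.08,"z": 0,"roll": 0,"claw": 1},{"x": 0.05,"y": 0.08,"z": 0,"roll": 0,"claw": 1},{"x": 0.05,"y": 0.08,"z": 0,"roll": 0,"claw": 0.35},{"x": 0.05,"y": 0.08,"z": 0,"roll": 0,"claw": 0.35},{"x": 0.05,"y": 0.08,"z": 0,"roll": 0,"claw": 0.35}]'

```text
clock: 15.22
eef_pos: [573.2, 142.6, 29.7]
tool_rot: [-3.141, -0.0, -0.214]
force: [0.7, -0.6, -0.3]
width: 55.5
```

Call:
send_rows --rows '[{"x": 0,"y": 0,"z": 0,"roll": 0,"claw": 0.35},{"x": 0,"y": 0,"z": 1.5,"roll": 0,"claw": 0.35},{"x": 0,"y": 0,"z": 4,"roll": 0,"claw": 0.35},{"x": 0,"y": 0,"z": 8,"roll": 0,"claw": 0.35},{"x": 0,"y": 0,"z": 12,"roll": 0,"claw": 0.35}]'

```text
clock: 15.63
eef_pos: [572.1, 142.2, 150.1]
tool_rot: [3.14, 0.002, -0.214]
force: [1.0, 0.6, -0.4]
width: 55.5
```

Call:
send_rows --rows '[{"x": -4,"y": 0,"z": 1,"roll": 0,"claw": 0.35},{"x": -8,"y": 0,"z": 2,"roll": 0,"claw": 0.35},{"x": -12,"y": 0,"z": 4,"roll": 0,"claw": 0.35},{"x": -12,"y": 0,"z": 6,"roll": 0,"claw": 0.35},{"x": -12,"y": 0,"z": 6,"roll": 0,"claw": 0.35}]'

```text
clock: 16.05
eef_pos: [451.9, 142.9, 212.4]
tool_rot: [-3.138, -0.001, -0.214]
force: [1.3, 0.3, 0.5]
width: 55.7
```

```bash
python3 - <<'E'
from h import *
for n in('top','scene'):
    im,d=ctrl.get_image(n);np.savez(n+'.npz',im=im,d=d);cv2.imwrite(f'pics/{n}4.png',im if n=='top' else cv2.resize(im[170:320,240:460],None,fx=3,fy=3))
im,d=ctrl.get_image('wrist');cv2.imwrite('pics/w5.png',im)
E
python3 m.py 2>/dev/null
```

```text
top green [229. 226.] 371 [580.3 120.2] -101.5 [55.1 43.1] [571.7 141. ] 10.1 46.2 [592.8 181.9]
top green [330. 248.] 377 [ 531.4 -113.6] -101.7 [52.7 42.2] [522.2 -92.5] 10.3 46.6 [544.2 -51.9]
top teal [284. 211.] 4012 [608.98993264   8.05495728] ((619.45751953125, 9.499053955078125), (297.97271728515625, 99.36744689941406), 78.1573715209961)
  bolt? [231.1 202. ] 61 [633.6 128.6  48.8]
  bolt? [285.5 213.9] 27 [602.6   3.9  70.8]
  bolt? [335.1 225.2] 66 [ 582.9 -105.5   48.5]
top teal [596. 402.] 2115 [ 190.81696409 -691.43619681] ((189.83563232421875, -696.5326538085938), (71.9582290649414, 153.41775512695312), 5.782049179077148)
scene green [315. 259.] 477 [ 587.1 -105.1] -12.4 [ 56.  106.8] [526.6 -92.7] 8.9 45.1 [525.6 -91.6]
scene teal [363. 239.] 3371 [616.67792569  -7.18311875] ((624.3826293945312, 9.536346435546875), (300.57098388671875, 100.46663665771484), 76.88140106201172)
  bolt? [402.5 209.6] 40 [635.8 131.2  48.8]
  bolt? [322.6 258.8] 47 [ 584.7 -104.4   49.1]
scene teal [ 22. 324.] 1820 [ 198.78104346 -687.10860202] ((192.65138244628906, -695.6705932617188), (74.68988037109375, 150.2352294921875), 6.423160076141357)
```

View pics/scene4.png

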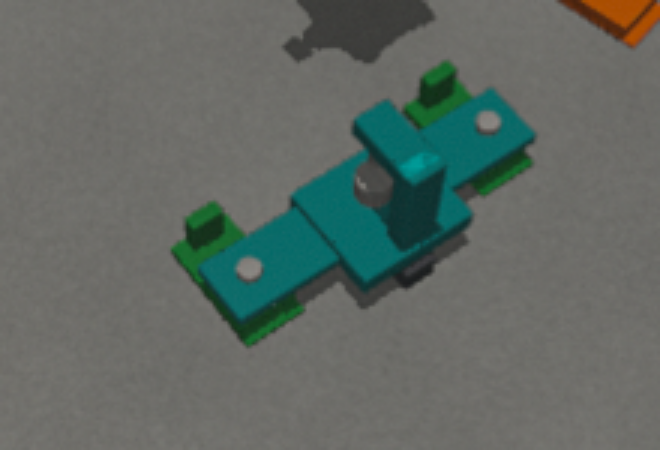

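View pics/w5.png

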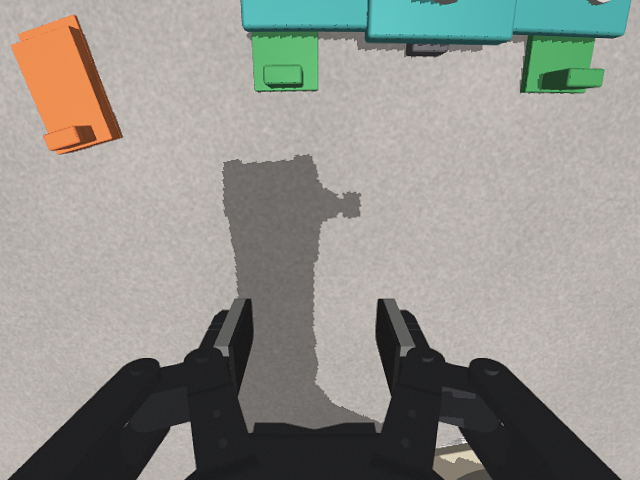

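Both shims show under the ears: green noses and blocks at each end in the scene crop, and blocks at (283,75) and (585,77) in the wrist view. They lie parallel to the jig. Block spacing (49.5, 233.5) matches bolt spacing (50.7, 234.1), and the gripper is clear, so I'm handing in.

```bash
python3 -c "
from cell import ctrl
print(ctrl.finish_job())"
```

```text
the job is handed in; nothing more can be done
None
```

Both green shims are under the jig, one beneath each foot. I slid each in nose first from the robot's side, released it, and handed the job in at about 16 s of the 69 s allowed.

- **Centring:** before release, each shim was within about 1.5 mm of the bolt over its foot, and I corrected by about 1 mm more. After release, the grip blocks were (49.5, 233.5) mm apart, matching the bolts at (50.7, 234.1) mm.
- **Disagreement:** the scene camera puts the right shim about 2 mm further in than its bolt. That is within calibration error, and the foot has about 12 mm to spare on each side.
- **Forces and other shims:** reported tool force stayed at about 5 N or less. The pink, orange and yellow shims were not touched, and the gripper was well clear at hand-in.
- **Not tested:** I did not push on the jig to check that it no longer rocks. By the given sizes, the 10 mm shims leave about 2 mm under the level feet.

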